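Sort out the shadow panels

TASK

The bench brush, the small tin and the camera have been left on each other's shadow panels. Put each one squarely on the panel that bears its own dark outline, the brush with its bristle end on the broad end of its outline, the tin upright and the camera screen up as now. The blank panel is free to park something on meanwhile; leave the standing cork and the eraser alone.

Things in the scene. Friction and masses are not known exactly. Their poses are not given: they have to be found in the camera images.
- brush: small black bench brush lying bristles down, 140 mm long (its y), 29 mm wide (x), 18 mm high. Origin: middle of its length, at the underside; z up. The bristle head is the broad end, y = -70 to -13 mm, up to 28 mm wide, 0 to 18 mm above the underside; the handle is y = -13 to +70 mm, up to 18 mm wide, 6 to 18 mm above the underside. It balances at about y = -17 mm, so grip it across x near there. Weight about 50 g
- brush_head (a point): point in the middle of the brush's bristle head, 42 mm from the brush's origin along its -y, 12 mm above its underside
- small_tin: small upright round tin with a brown wood-like lid and grey body, 36 mm diameter, 43 mm high. Origin: centre of the underside; z up. Weight about 50 g
- camera: purple compact camera lying flat, screen up, 61 mm (x) by 99 mm (y), 23 mm high. Origin: centre of its outline, 3 mm below the plane it rests on; z up; its top is 20 mm above what it lies on. Grip across its 61 mm width, at the middle of its length. Weight about 135 g
- panel_brush: plywood panel 100 mm (x) by 170 mm (y), 6 mm thick, lying screwed down on the table, with the dark flat outline of the brush (140 mm long) in its middle: broad end towards -y, narrow handle towards +y. A brush in place has the panel's x, y and direction. Origin: centre of the panel's underside, z up. Cannot be moved
- panel_tin: panel like the others (100 x 170 x 6 mm, fixed) with a dark flat disc of 40 mm diameter in its middle, the outline of the small tin. Origin: centre of the underside
- panel_camera: panel like the others (100 x 170 x 6 mm, fixed) with a dark flat rectangle in its middle, 65 mm (x) by 103 mm (y), the outline of the camera; either way round will do. Origin: centre of the underside
- panel_blank: panel like the others (100 x 170 x 6 mm, fixed) without outline and empty at the start. Origin: centre of the underside
- cork: bystander: wine cork standing on end, 23 mm diameter, 31 mm high. Origin: centre of the underside
- eraser: bystander: worn eraser, 21 x 38 mm, 13 mm high. Origin: centre of the underside
Mind the look-alikes: they are no part of the job. There is more than one size of the small_tin; the one meant has the size given above.

How it is judged:
By the outcome, as a careful person would: the job done as asked, in the order asked, and still so for the second after the job is handed in, with the robot touching nothing.
It also fails if it takes over 96 s, if anything falls off the work surface, if the arm or the gripper's body presses on something with over 40 N, if the wrist force passes 120 N, or if a joint passes its speed limit or range.

ROBOT

A 6-joint arm with a two-finger parallel gripper is mounted at the origin on a cart in front of the work surface, level with it; the furniture and walls round the work are solid. World frame = base frame: x ahead of the robot, y to its left, z up, the work surface at z = 0. Lengths are in m, angles in degrees, forces in N, time in s.
With the tool pointing down it reaches from about 0.275 to 0.85 m from the base axis. Payload 5.2 kg.
Tool frame: the origin (TCP) lies midway between the tips of the shut fingers; the grasp point (between the pads) lies 19 mm behind it; z points along the fingers, y is the line along which they close (so a half turn about z gives the same grasp; the last joint's range is limited). The gripper opens to 85 mm and grips with 20 to 120 N. Pads are 22 mm wide; open, the fingers measure 114 mm over their backs; the gripper's body (76 mm by 85 mm) begins 54 mm behind the grasp point. The pads swing forward as they close: fully open they stand 13 mm farther back than shut.
Start: joints at [62.865, 14.817, 87.949, -0, 77.235, -11.62], TCP at [0.147, 0.53, 0.199] pointing down, gripper open.
Joint ranges: [-179.93, 179.93], [-52.35, 119.4], [10.71, 147.94], [-69.91, 249.91], [12.55, 155.21], [-178.61, 178.61]. Speed limits (degrees/s): [147.25, 147.25, 180, 180, 180, 180].

INTERFACE

Orientations are given as [roll, pitch, yaw] about the fixed x, y, z axes, in that order (R = Rz(yaw) Ry(pitch) Rx(roll)).
In Python, from workcell import robot, snapshot, camera_params, trace, mark_of gives the robot as it stands.
- The arm moves only by the tool step_arm, never from a script. Its argument "deltas" is a list of rows, each a list of 7 numbers: the shift along the tool's x, y, z in mm, then the turn, a rotation vector about the tool's x, y, z in rad, then the opening, from 0 (shut) to 1 (fully open). In form: [[dx, dy, dz, rx, ry, rz, grip], ...]. A call has 1 to 12 rows; each row is the pose to reach, as a shift and turn from the pose commanded when the call began, along the tool's axes at that moment; what a row does not reach only later rows make up. A row lasts 1/10 s, in which the tool goes at most 50 mm and 8.59 degrees, less where a joint would pass 70% of its speed; a pose out of reach is approached as far as the arm can. A call with a gripper value outside its range is refused whole. The fingers move at their own pace and stop on an object; "grip_force" is the grip in N (left out, the last holds). Time passes only in rows, so rows that repeat a pose let the fingers close. It gives the time, the measured TCP pose, the force, the opening and the grip force at its end, in the units of the state.
- robot.get_obs(): the state, without advancing time (a new reading comes with each control period).
- snapshot(name): name is "side" or "top"; returns (picture, depth): 384x512x3 uint8, red, green, blue; 384x512 float32, m along the optical axis (not along the pixel's ray), 0 where there is no reading.
- camera_params(name): a dict with "fx", "fy", "cx", "cy" (pixels), "camera_from_world" (4x4, takes a point from world to camera coordinates). Camera axes: x right, y up, looking along -z (the intrinsics and any distortion apply to the point x, -y, -z); pixel columns grow to the right and rows downward; lengths in m; the calibration is good to about 2 mm. A picture is of the moment at which its call begins. camera_params takes no time and is no camera call.
- robot.close_job(): hands the job in; it is judged then, once.
Trained networks look in the newest picture that a camera, given by its name, has taken for a name from the list of things; names that differ only in an ending like _2 or _b are one class to them, and where a whole thing is asked for, a point or a joint stands for the part that bears it (a point fixed in the world has none). Each returns a list of dicts, best first, with "score" (0 to 1); they miss things now and then, are a little off and sometimes report something else, mostly with a low value. They report only what shows in the picture. A call takes as long as a camera call. They do not tell look-alikes from the thing itself.
- trace(camera, query): "region" (384x512 bool, what is visible of it).
- mark_of(camera, query): "at" ([x, y, z] in m, in world coordinates, good to about 4 mm: a listed point, or the origin of a listed thing).
The state is a dict: "clock": time; "joint_pos": joint angles; "dq": joint speeds; "tau": joint torques, N m; "eef_pos": TCP position; "ee_rot": TCP orientation; "contact_force": force on the tool from outside, world axes, zero at the start; "wrist_torque": the same for the moment, N m; "grip_width": finger opening in m; "finger_force": force on a finger pad.
Only numpy, scipy, OpenCV 4.12 (cv2) and the standard library are available. Lean on these libraries where they do the work, as an engineer would, in place of code of your own. Each camera call takes 0.05 s, during which the arm holds its last target. There are 200 camera calls.

## Working session

There is one attempt and no reset: what is moved stays moved. The work goes in short steps, Python scripts to look and compute and a tool call to move; the robot and the scene stay as the last step left them, time stands still between calls to the robot, and variables do not carry over. Pictures are saved under pics/ and viewed, at most 14 in all, crops included, and the job is handed in when it is done.

Besides the shell and the picture viewer there is one more tool, called after "Call:" as name(argument=value, ...) on one line, values as JSON. step_arm: Moves the arm, as the interface text tells. Its arguments: {"type":"object","properties":{"deltas":{"type":"array"},"grip_force":{"type":"number"}},"required":["deltas"]}

```bash
mkdir -p pics; ls; cat > h.py <<'E'
import numpy as np, cv2
from workcell import robot, snapshot, camera_params, trace, mark_of
def save(n,f):
    p,d=snapshot(n); cv2.imwrite('pics/'+f,p[:,:,::-1]); return p,d
def world(n,d,mask):
    c=camera_params(n); v,u=np.nonzero(mask&(d>0)); z=d[v,u]
    P=np.c_[(u-c['cx'])/c['fx']*z,-(v-c['cy'])/c['fy']*z,-z,np.ones(len(z))]
    return (P@np.linalg.inv(c['camera_from_world']).T)[:,:3]
E
python3 - <<'E'
from h import *
for n in('top','side'):
    p,d=save(n,n+'0.png'); c=camera_params(n); print({k:np.round(v,3).tolist() if k=='camera_from_world' else v for k,v in c.items()})
    for q in 'brush brush_head small_tin camera panel_brush panel_tin panel_camera panel_blank cork eraser'.split():
        print(n,q,[(np.round(m['at'],3).tolist(),round(m['score'],2)) for m in mark_of(n,q)])
print(robot.get_obs())
E
```

```text
pics
{'fx': 459.2818957666354, 'fy': 459.2818957666354, 'cx': 253.42871869362386, 'cy': 189.0769401924021, 'camera_from_world': [[0.0, -1.0, -0.001, -0.013], [0.99, 0.0, 0.138, -0.511], [-0.138, -0.001, 0.99, -1.22], [0.0, 0.0, 0.0, 1.0]]}
top brush [([0.46, -0.151, -0.004], 0.66), ([0.658, 0.185, 0.008], 0.61)]
top brush_head [([0.644, 0.148, 0.02], 0.69), ([0.47, -0.131, 0.006], 0.57)]
top small_tin [([0.348, -0.12, 0.002], 0.63), ([0.466, -0.128, 0.005], 0.54), ([0.356, -0.185, 0.002], 0.52)]
top camera [([0.621, -0.205, -0.001], 0.76), ([0.5, -0.018, -0.001], 0.15)]
top panel_brush [([0.619, -0.194, 0.001], 0.85), ([0.621, -0.2, 0.001], 0.67)]
top panel_tin [([0.641, 0.192, 0.003], 0.87)]
top panel_camera [([0.457, -0.154, -0.002], 0.68)]
top panel_blank [([0.451, 0.167, -0.002], 0.71)]
top cork [([0.605, -0.006, 0.004], 0.48)]
top eraser [([0.497, -0.019, -0.001], 0.56)]
{'fx': 359.2467390679071, 'fy': 359.2467390679071, 'cx': 255.94635968423617, 'cy': 194.15491064220421, 'camera_from_world': [[0.999, -0.037, -0.009, -0.511], [0.031, 0.678, 0.735, -0.029], [-0.021, -0.734, 0.678
[... 574 characters left out ...]
019, 0.001], 0.6)]
{'clock': 1.1, 'joint_pos': array([ 6.28638001e+01,  1.48174585e+01,  8.79502040e+01,  2.00096840e-03,
        7.72359333e+01, -1.16206149e+01]), 'dq': array([ 0.01449272,  0.04327484, -0.00417147,  0.00587301, -0.02067986,
        0.02953054]), 'tau': array([-1.54687063e-03, -4.45937920e+01, -2.90898424e+01, -7.29757139e-04,
        1.00855959e-03, -3.24177881e-05]), 'eef_pos': array([0.14709353, 0.52995284, 0.1991942 ]), 'ee_rot': array([-1.79996871e+02, -2.63579679e-03,  1.64483973e+02]), 'contact_force': array([-0.43463951, -0.64099446,  0.37549609]), 'wrist_torque': array([-0.0177975 , -0.00210691,  0.03535924]), 'finger_force': 0.0, 'grip_width': 0.08550896858896367}
```

```bash
python3 - <<'E'
import cv2
a=cv2.imread('pics/top0.png'); cv2.imwrite('pics/top0b.png',cv2.resize(a[60:330,100:440],None,fx=2.2,fy=2.2,interpolation=cv2.INTER_CUBIC))
E
```

```text
(no output)
```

View pics/top0b.png

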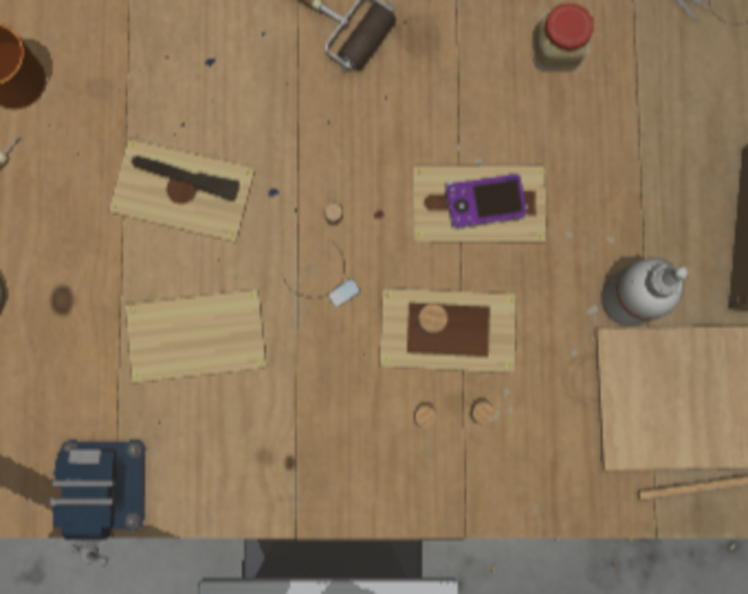

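View pics/side0.png

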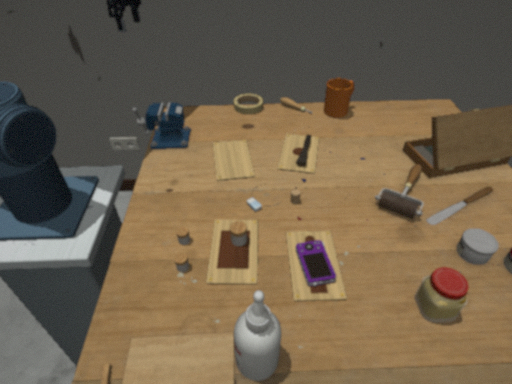

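The top crop shows four panels. The brush is on panel_tin at (185,180), with its broad end right. The camera is on panel_brush at (487,202), and that outline's broad end also points right, towards -y. The tall tin is on panel_camera at (433,318). The two shorter look-alike tins stand off-panel at (425,415) and (484,412). The side view agrees with all of this. Next I'll measure precisely.

```bash
cat >> h.py <<'E'
def rect(P):
    q=P[:,:2].astype(np.float32)*1000; (c,s,a)=cv2.minAreaRect(q)
    w,h=s
    if w>h: w,h,a=h,w,a+90
    # a: direction of the w side; long axis = a+90 ; yaw of long(y) = a
    a=(a+90)%180-90
    return np.round(c,1),round(w,1),round(h,1),round(a,1)
def meas(n,q,d,zlo,zhi,show=1):
    for m in trace(n,q):
        r=cv2.morphologyEx(m['region'].astype(np.uint8),cv2.MORPH_OPEN,np.ones((3,3)))>0
        P=world(n,d,r)
        z=P[:,2]; k=(z>zlo)&(z<zhi)
        if k.sum()<15: continue
        print(n,q,round(m['score'],2),'z',np.round(np.percentile(z,[2,50,98])*1000,1),k.sum(),'c,w,l,yaw',*rect(P[k]),'mean',np.round(P[k,:2].mean(0)*1000,1))
E
python3 - <<'E'
from h import *
for n in('top','side'):
    p,d=snapshot(n)
    for q in 'panel_brush panel_tin panel_camera panel_blank'.split(): meas(n,q,d,-.004,.012)
    meas(n,'brush',d,.015,.035); meas(n,'camera',d,.018,.04); meas(n,'small_tin',d,.02,.07); meas(n,'cork',d,.02,.05);meas(n,'eraser',d,.005,.05)
E
```

```text
top panel_brush 0.84 z [-0.6  6.1 17.2] 1356 c,w,l,yaw [ 620.9 -195.1] 103.6 173.7 -1.7 mean [ 618.2 -188.8]
top panel_tin 0.78 z [ 0.3  6.1 12.1] 1677 c,w,l,yaw [638.9 189.5] 104.8 170.9 -15.3 mean [634.9 191.6]
top panel_camera 0.8 z [ 0.   6.3 12.6] 2047 c,w,l,yaw [ 458.  -153.8] 103.5 174.5 -2.6 mean [ 455.7 -153.8]
top panel_blank 0.58 z [ 0.9  6.3 11.5] 2100 c,w,l,yaw [449.4 168.8] 100.1 171.4 6.6 mean [448.2 168.1]
top brush 0.78 z [10.2 23.4 28.5] 317 c,w,l,yaw [649.4 185.4] 24.6 140.2 -14.8 mean [649.  176.8]
top camera 0.67 z [ 6.2 24.4 29.8] 689 c,w,l,yaw [ 620.3 -200.5] 59.2 97.0 8.7 mean [ 619.4 -199.7]
top small_tin 0.63 z [23.  48.9 54.7] 146 c,w,l,yaw [ 466.8 -127.2] 32.6 35.3 -88.7 mean [ 466.4 -127.3]
top small_tin 0.61 z [-2.8 31.8 37.7] 85 c,w,l,yaw [ 352.4 -189.7] 24.1 26.2 -0.1 mean [ 352.  -189.7]
top cork 0.53 z [ 4.8 29.9 35. ] 55 c,w,l,yaw [602.6  -7.1] 19.5 20.7 89.9 mean [602.4  -6.7]
top eraser 0.41 z [ 8.3 13.  18.9] 94 c,w,l,yaw [502.9 -19.4] 20.2 38.0 34.9 mean [502.6 -19.6]
side panel_brush 0.76 z [1.1 3.7 5.8] 2035 c,w,l,yaw [ 620.7 -194.7] 100.6 174
[... 357 characters left out ...]
ush 0.63 z [ 5.5 20.8 22.8] 178 c,w,l,yaw [649.5 178.3] 24.8 133.3 -14.1 mean [647.4 161.8]
side camera 0.95 z [ 8.1 22.1 24.5] 1103 c,w,l,yaw [ 621.1 -203.4] 56.6 95.7 8.5 mean [ 621.  -207.2]
side small_tin 0.65 z [ 7.1 44.1 48.1] 270 c,w,l,yaw [ 466.8 -131.3] 30.7 35.9 -0.8 mean [ 467.7 -136.8]
side small_tin 0.6 z [-1.1 27.1 32. ] 149 c,w,l,yaw [ 354.  -193.3] 25.1 26.8 6.2 mean [ 354.1 -194.8]
side small_tin 0.49 z [-3.1 24.7 31.7] 125 c,w,l,yaw [ 349.  -123.2] 24.8 24.9 -24.9 mean [ 349.1 -125.1]
side cork 0.69 z [-1.5 21.  30. ] 73 c,w,l,yaw [604.9 -10.4] 21.4 21.5 40.2 mean [603.9 -11.7]
side eraser 0.54 z [-3.8  9.2 11.9] 102 c,w,l,yaw [504.4 -23.7] 20.0 37.7 33.9 mean [504.9 -26.1]
```

Call:
step_arm(deltas=[[-484, -548, 40, 0, 0, 1.3, 1], [-484, -548, 40, 0, 0, 1.3, 1], [-484, -548, 40, 0, 0, 1.3, 1], [-484, -548, 40, 0, 0, 1.3, 1], [-484, -548, 40, 0, 0, 1.3, 1], [-484, -548, 40, 0, 0, 1.3, 1], [-484, -548, 40, 0, 0, 1.3, 1], [-484, -548, 40, 0, 0, 1.3, 1], [-484, -548, 40, 0, 0, 1.3, 1], [-484, -548, 60, 0, 0, 1.3, 1], [-484, -548, 79, 0, 0, 1.3, 1], [-484, -548, 79, 0, 0, 1.3, 1]], grip_force=30)

```text
clock: 3.3
eef_pos: [0.409, -0.009, 0.1483]
ee_rot: [179.9, 0.0, 90.0]
contact_force: [1.5, 0.5, -0.2]
grip_width: 0.0855
finger_force: 0.0
```

Call:
step_arm(deltas=[[-118, 57, 50, 0, 0, 0, 1], [-118, 57, 50, 0, 0, 0, 1], [-118, 57, 50, 0, 0, 0, 1], [-118, 57, 50, 0, 0, 0, 1], [-118, 57, 50, 0, 0, 0, 1]])

```text
clock: 3.8
eef_pos: [0.4647, -0.1251, 0.0975]
ee_rot: [-179.9, -0.1, 89.9]
contact_force: [-0.3, -0.6, 0.4]
grip_width: 0.0855
finger_force: 0.0
```

Call:
step_arm(deltas=[[-2, 2, 40, 0, 0, 0, 1], [-2, 2, 81, 0, 0, 0, 1], [-2, 2, 81, 0, 0, 0, 1], [-2, 2, 81, 0, 0, 0, 0], [-2, 2, 81, 0, 0, 0, 0], [-2, 2, 81, 0, 0, 0, 0], [-2, 2, 81, 0, 0, 0, 0], [-2, 2, 81, 0, 0, 0, 0], [-2, 2, 81, 0, 0, 0, 0], [-2, 2, 81, 0, 0, 0, 0]])

```text
clock: 4.8
eef_pos: [0.4672, -0.1269, 0.0172]
ee_rot: [180.0, 0.0, 90.0]
contact_force: [-0.4, 0.4, 0.5]
grip_width: -0.0005
finger_force: 0.0
```

```bash
python3 - <<'E'
from h import *
a=save('side','s1.png')[0]; cv2.imwrite('pics/s1c.png',cv2.resize(a[180:310,120:360,::-1],None,fx=3,fy=3,interpolation=cv2.INTER_CUBIC))
a=save('top','t1.png')[0]
E
```

```text
(no output)
```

View pics/s1c.png

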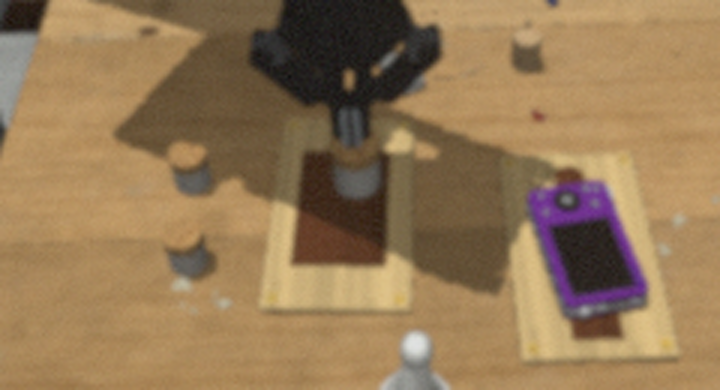

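The side crop shows the fingers shut behind the tin, on its +y side at (350,125). The tin is upright at (357,170). It has probably been squeezed out toward -y, so I'll lift and measure again.

Call:
step_arm(deltas=[[0, 0, -50, 0, 0, 0, 0], [0, 0, -100, 0, 0, 0, 0.5], [100, 0, -100, 0, 0, 0, 1], [100, 0, -100, 0, 0, 0, 1], [100, 0, -100, 0, 0, 0, 1], [100, 0, -100, 0, 0, 0, 1]])

```text
clock: 5.5
eef_pos: [0.467, -0.0257, 0.1171]
ee_rot: [-180.0, 0.0, 90.2]
contact_force: [0.2, 0.5, -0.4]
grip_width: 0.0721
finger_force: 0.0
```

```bash
python3 - <<'E'
from h import *
for n in('side','top'):
    p,d=snapshot(n)
    cv2.imwrite(f'pics/{n}2.png',cv2.resize(p[160:290,180:360,::-1],None,fx=4,fy=4,interpolation=cv2.INTER_CUBIC))
    meas(n,'small_tin',d,.02,.07); meas(n,'panel_camera',d,-.004,.012)
    print([(m['at'],m['score']) for m in mark_of(n,'small_tin')])
print(robot.get_obs()['eef_pos'])
E
```

```text
side small_tin 0.92 z [ 3.3 41.4 47.9] 283 c,w,l,yaw [ 468.  -130.9] 32.4 36.7 -1.1 mean [ 468.6 -136.8]
side small_tin 0.76 z [-0.4 24.6 32. ] 117 c,w,l,yaw [ 347.  -123.2] 23.5 26.7 47.2 mean [ 348.7 -125.2]
side small_tin 0.49 z [-1.9 27.4 31.5] 150 c,w,l,yaw [ 353.5 -193.3] 25.3 26.0 83.8 mean [ 354.  -194.8]
side panel_camera 0.94 z [1.1 3.6 5.8] 2653 c,w,l,yaw [ 456.7 -153.6] 101.9 171.5 -3.2 mean [ 456.4 -169.9]
[([0.4685, -0.1313, 0.0066], 0.89), ([0.3461, -0.116, 0.0036], 0.72), ([0.353, -0.1896, 0.0047], 0.64)]
top small_tin 0.53 z [-0.5 32.4 36.5] 83 c,w,l,yaw [ 347.1 -119.1] 24.6 25.3 44.1 mean [ 347.  -119.2]
top small_tin 0.51 z [11.4 32.4 36.1] 79 c,w,l,yaw [ 352.4 -188.6] 23.7 24.1 -89.8 mean [ 352.2 -188.9]
[([0.4668, -0.1293, 0.0081], 0.58), ([0.3464, -0.1194, -0.0008], 0.58), ([0.3581, -0.1887, -0.0], 0.5)]
[ 0.4671408  -0.02765023  0.11689361]
```

View pics/top2.png

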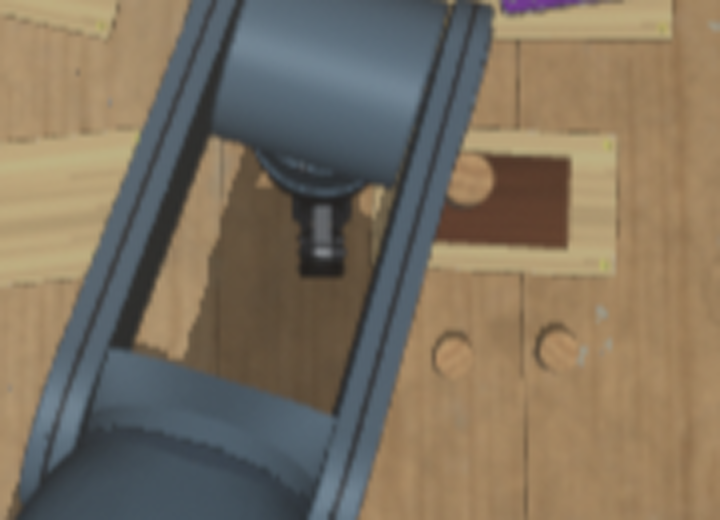

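The tin hasn't moved: both cameras put it at about (467,-130). So the fingers really were somewhere other than the reported position. I'll project the reported TCP into the pictures to check.

```bash
python3 - <<'E'
from h import *
def pr(n,P):
    c=camera_params(n); q=c['camera_from_world']@np.r_[P,1]; return c['cx']+c['fx']*q[0]/-q[2], c['cy']+c['fy']*(-q[1])/-q[2]
for P in ([.467,-.127,.017],[.467,-.127,.036],[.467,-.13,.049],[.467,-.127,.06]):
    print(P,[(u-120)*3 for u in [pr('side',P)[0]]],(pr('side',P)[1]-180)*3)
tip=[.467,-.0277,.117]; print(pr('side',tip),pr('top',tip))
p,d=snapshot('side'); c=[int(x) for x in pr('side',tip)]
cr=p[c[1]-65:c[1]+65,c[0]-80:c[0]+80,::-1].copy(); cr[65,80]=(0,255,0); cv2.imwrite('pics/s3.png',cv2.resize(cr,None,fx=4,fy=4,interpolation=cv2.INTER_NEAREST))
P=world('side',d,np.ones(d.shape,bool)).reshape(-1,3)
k=(abs(P[:,0]-.467)<.08)&(abs(P[:,1]+.03)<.06)&(P[:,2]>.07)
Q=P[k]; print(k.sum(), 'lowest',Q[np.argsort(Q[:,2])[:12]].round(3).tolist())
E
```

```text
[0.467, -0.127, 0.017] [np.float64(352.1273081611562)] 164.58942727581302
[0.467, -0.127, 0.036] [np.float64(350.94565033697745)] 146.8831779413024
[0.467, -0.13, 0.049] [np.float64(350.10189473784004)] 137.61138105880303
[0.467, -0.127, 0.06] [np.float64(349.3945481666059)] 123.64108432508226
(np.float64(235.41424603409652), np.float64(169.66057757025206)) (np.float64(259.36865408203147), np.float64(201.68293312054007))
6918 lowest [[0.423, -0.037, 0.162], [0.514, -0.039, 0.163], [0.512, -0.039, 0.163], [0.516, -0.039, 0.163], [0.51, -0.04, 0.164], [0.419, -0.039, 0.164], [0.421, -0.039, 0.164], [0.417, -0.039, 0.164], [0.51, -0.039, 0.166], [0.516, -0.04, 0.166], [0.417, -0.038, 0.166], [0.512, -0.04, 0.166]]
```

View pics/s3.png

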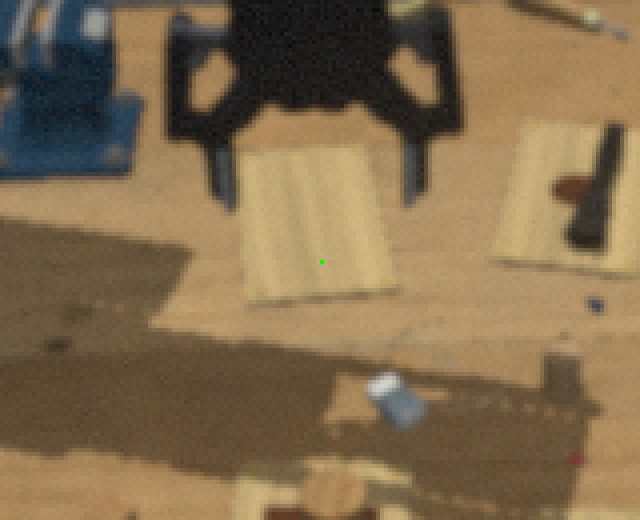

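The green dot marks the reported TCP at (321,262). The real open fingertips are at (230,208) and (408,203), about 45 mm above it, where only 13 mm is expected. So the true tips sit about 32–34 mm higher than the reported z, while x and y agree. I'll allow for that, go down and check the tip height again before closing.

Call:
step_arm(deltas=[[-101, 0, 0, 0, 0, 0, 1], [-101, 0, 0, 0, 0, 0, 1], [-101, 0, 0, 0, 0, 0, 1], [-101, 0, 40, 0, 0, 0, 1], [-101, 0, 80, 0, 0, 0, 1], [-101, 0, 105, 0, 0, 0, 1], [-101, 0, 125, 0, 0, 0, 1], [-101, 0, 125, 0, 0, 0, 1], [-101, 0, 125, 0, 0, 0, 1]])

```text
clock: 6.85
eef_pos: [0.4671, -0.1276, -0.0078]
ee_rot: [-180.0, -0.0, 90.0]
contact_force: [0.2, 0.0, -0.1]
grip_width: 0.0854
finger_force: 0.0
```

```bash
cat >> h.py <<'E'
def tips():
    o=robot.get_obs(); e=o['eef_pos']; p,d=snapshot('side'); P=world('side',d,np.ones(d.shape,bool)).reshape(-1,3)
    bright=p.reshape(-1,3).max(1)
    P0=P.reshape(-1,3); 
    print('eef',e.round(4),'yaw',o['ee_rot'].round(1),'w',o['grip_width'])
    return p,d,e
E
python3 - <<'E'
from h import *
p,d,e=tips()
v,u=np.nonzero(d>0); P=world('side',d,d>0); 
k=(abs(P[:,0]-e[0])<.07)&(abs(P[:,0]-e[0])>.03)&(abs(P[:,1]-e[1])<.02)&(P[:,2]>.012)
Q=P[k]
for s in(-1,1):
    q=Q[(Q[:,0]-e[0])*s>0]; q=q[np.argsort(q[:,2])][:6]; print(q.round(3).tolist())
cv2.imwrite('pics/s4.png',cv2.resize(p[150:280,160:320,::-1],None,fx=4,fy=4,interpolation=cv2.INTER_CUBIC))
E
```

```text
eef [ 0.4671 -0.1276 -0.0078] yaw [-180.   -0.   90.] w 0.08542220479984346
[[0.417, -0.139, 0.039], [0.421, -0.14, 0.04], [0.42, -0.141, 0.041], [0.424, -0.141, 0.042], [0.413, -0.136, 0.042], [0.415, -0.137, 0.043]]
[[0.515, -0.138, 0.037], [0.513, -0.139, 0.038], [0.509, -0.133, 0.038], [0.511, -0.14, 0.038], [0.515, -0.14, 0.042], [0.513, -0.14, 0.042]]
```

View pics/s4.png

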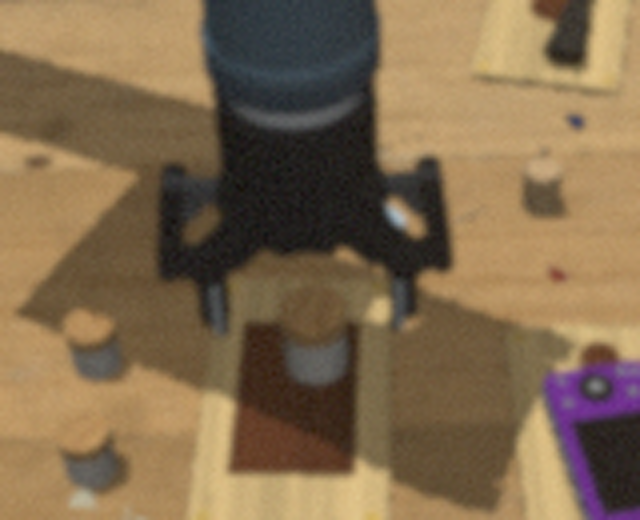

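The picture shows the tin centred between the open tips at (215,325) and (400,322), and the tips are at about z = 41 mm. I'll go 12 mm lower and close.

Call:
step_arm(deltas=[[-1, 0, 12, 0, 0, 0, 1], [-1, 0, 12, 0, 0, 0, 0], [-1, 0, 12, 0, 0, 0, 0], [-1, 0, 12, 0, 0, 0, 0], [-1, 0, 12, 0, 0, 0, 0], [-1, 0, 12, 0, 0, 0, 0], [-1, 0, 12, 0, 0, 0, 0], [-1, 0, 12, 0, 0, 0, 0]])

```text
clock: 7.7
eef_pos: [0.4674, -0.1289, -0.0195]
ee_rot: [180.0, 0.0, 90.0]
contact_force: [-0.2, 0.4, 5.5]
grip_width: 0.0344
finger_force: 29.7
```

Call:
step_arm(deltas=[[0, 0, -40, 0, 0, 0, 0], [0, 0, -80, 0, 0, 0, 0], [298, -18, -80, 0, 0, 0, 0], [298, -18, -80, 0, 0, 0, 0], [298, -18, -80, 0, 0, 0, 0], [298, -18, -80, 0, 0, 0, 0], [298, -18, -80, 0, 0, 0, 0], [298, -18, -80, 0, 0, 0, 0], [298, -18, -80, 0, 0, 0, 0], [298, -18, -80, 0, 0, 0, 0], [298, -18, -60, 0, 0, 0, 0], [298, -18, -20, 0, 0, 0, 0]])

```text
clock: 8.9
eef_pos: [0.4528, 0.1681, 0.0018]
ee_rot: [179.6, -0.0, 89.9]
contact_force: [1.3, -0.5, -1.0]
grip_width: 0.0347
finger_force: 30.2
```

Call:
step_arm(deltas=[[0, 0, 10, 0, 0, 0, 0], [0, 0, 19, 0, 0, 0, 0], [0, 0, 19, 0, 0, 0, 0], [0, 0, 19, 0, 0, 0, 0.7], [0, 0, 19, 0, 0, 0, 1], [0, 0, 19, 0, 0, 0, 1], [0, 0, 19, 0, 0, 0, 1], [0, 0, -30, 0, 0, 0, 1], [0, 0, -75, 0, 0, 0, 1], [-100, 60, -75, 0, 0, 0, 1], [-100, 60, -75, 0, 0, 0, 1], [-150, 60, -75, 0, 0, 0, 1]])

```text
clock: 10.1
eef_pos: [0.5104, 0.0328, 0.0764]
ee_rot: [179.7, 0.0, 90.1]
contact_force: [0.9, 0.3, -0.2]
grip_width: 0.0855
finger_force: 0.0
```

Call:
step_arm(deltas=[[-220, 110, 0, 0, 0, -0.152, 1], [-220, 110, 0, 0, 0, -0.152, 1], [-220, 110, 0, 0, 0, -0.152, 1], [-220, 110, 0, 0, 0, -0.152, 1], [-220, 110, 0, 0, 0, -0.152, 1], [-220, 110, 30, 0, 0, -0.152, 1], [-220, 110, 30, 0, 0, -0.152, 1], [-220, 110, 30, 0, 0, -0.152, 1]])

```text
clock: 10.9
eef_pos: [0.6159, -0.185, 0.0443]
ee_rot: [-179.8, -0.1, 98.7]
contact_force: [0.4, -0.2, 0.5]
grip_width: 0.0854
finger_force: 0.0
```

Call:
step_arm(deltas=[[-16, 2, 0, 0, 0, 0, 1], [-16, 2, 40, 0, 0, 0, 1], [-16, 2, 74, 0, 0, 0, 1], [-16, 2, 74, 0, 0, 0, 1], [-16, 2, 74, 0, 0, 0, 0], [-16, 2, 74, 0, 0, 0, 0], [-16, 2, 74, 0, 0, 0, 0], [-16, 2, 74, 0, 0, 0, 0], [-16, 2, 74, 0, 0, 0, 0], [-16, 2, 74, 0, 0, 0, 0]], grip_force=45)

```text
clock: 11.9
eef_pos: [0.6238, -0.2026, -0.0257]
ee_rot: [179.7, 0.2, 98.7]
contact_force: [-0.5, 0.1, 5.8]
grip_width: 0.0552
finger_force: 48.5
```

Call:
step_arm(deltas=[[0, 0, -30, 0, 0, 0, 0], [0, 0, -60, 0, 0, 0, 0], [0, 0, -60, 0, 0, 0, 0], [0, 0, -60, 0, 0, 0, 0]])

```text
clock: 12.3
eef_pos: [0.6223, -0.2019, 0.0325]
ee_rot: [179.9, 0.1, 98.7]
contact_force: [-0.2, 0.9, -2.7]
grip_width: 0.0551
finger_force: 48.7
```

```bash
python3 - <<'E'
from h import *
p,d=save('side','s5.png')
cv2.imwrite('pics/s5c.png',cv2.resize(p[110:300,180:400,::-1],None,fx=3,fy=3,interpolation=cv2.INTER_CUBIC))
meas('side','camera',d,.05,.15); meas('side','panel_brush',d,-.004,.012)
print(robot.get_obs()['eef_pos'])
E
```

```text
side camera 0.82 z [66.9 80.4 82.6] 1064 c,w,l,yaw [ 622.9 -209. ] 57.5 90.6 5.2 mean [ 624.8 -219.7]
side panel_brush 0.61 z [1.  3.8 5.9] 2173 c,w,l,yaw [ 621.  -198.7] 100.0 166.7 -0.2 mean [ 613.8 -231.8]
[ 0.62054246 -0.20106596  0.02977861]
```

View pics/s5c.png

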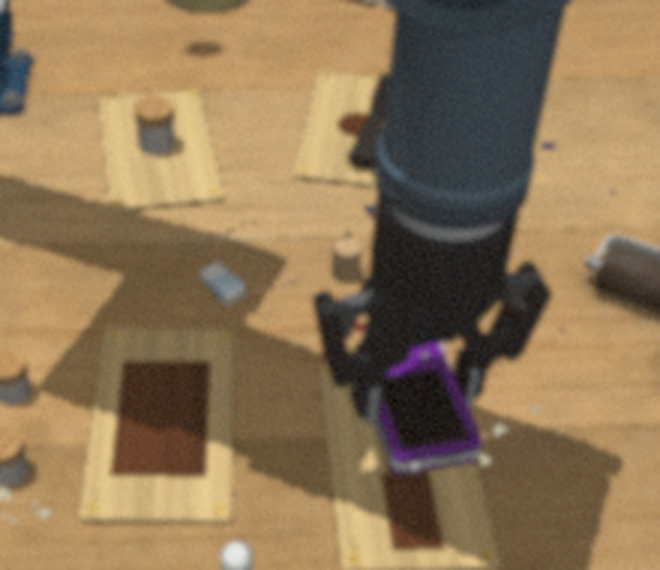

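The camera is held level at (430,405). The tin stands upright on the blank panel at (155,122), and panel_camera is empty with its rectangle at (160,417). I'll carry the camera over.

Call:
step_arm(deltas=[[70, -154, 0, 0, 0, 0.204, 0], [70, -154, 0, 0, 0, 0.204, 0], [70, -154, 0, 0, 0, 0.204, 0], [70, -154, 0, 0, 0, 0.204, 0], [70, -154, 0, 0, 0, 0.204, 0], [70, -154, 25, 0, 0, 0.204, 0], [70, -154, 45, 0, 0, 0.204, 0], [70, -154, 45, 0, 0, 0.204, 0], [70, -154, 45, 0, 0, 0.204, 0]])

```text
clock: 13.35
eef_pos: [0.4592, -0.1559, -0.0143]
ee_rot: [-179.9, -0.0, 87.0]
contact_force: [-0.0, 0.4, -2.0]
grip_width: 0.0547
finger_force: 48.8
```

Call:
step_arm(deltas=[[1, -1, 6, 0, 0, 0, 0], [1, -1, 11, 0, 0, 0, 0], [1, -1, 12, 0, 0, 0, 0], [1, -1, 12, 0, 0, 0, 0.8], [1, -1, 12, 0, 0, 0, 1], [1, -1, 12, 0, 0, 0, 1], [1, -1, 12, 0, 0, 0, 1], [1, -1, -25, 0, 0, 0, 1], [1, -1, -70, 0, 0, 0, 1], [1, -1, -100, 0, 0, 0, 1], [100, 80, -100, 0, 0, 0, 1], [200, 120, -100, 0, 0, 0, 1]])

```text
clock: 14.55
eef_pos: [0.5205, -0.0766, 0.0882]
ee_rot: [179.7, 0.1, 86.8]
contact_force: [0.5, -1.0, -0.1]
grip_width: 0.0851
finger_force: 0.0
```

Call:
step_arm(deltas=[[250, 120, 0, 0, 0, 0.209, 1], [250, 120, 0, 0, 0, 0.209, 1], [250, 120, 0, 0, 0, 0.209, 1], [250, 120, 0, 0, 0, 0.209, 1], [250, 120, 0, 0, 0, 0.209, 1], [250, 120, 0, 0, 0, 0.209, 1], [250, 120, 0, 0, 0, 0.209, 1]])

```text
clock: 15.25
eef_pos: [0.6521, 0.1725, 0.0856]
ee_rot: [180.0, -0.1, 75.3]
contact_force: [-0.1, 1.1, -0.3]
grip_width: 0.0856
finger_force: 0.0
```

```bash
python3 - <<'E'
from h import *
p,d=save('top','t6.png')
meas('top','camera',d,.018,.04); meas('top','panel_camera',d,-.004,.012); meas('top','panel_brush',d,-.004,.012); meas('top','brush',d,.015,.035); meas('top','panel_tin',d,-.004,.012)
hsv=cv2.cvtColor(p,cv2.COLOR_RGB2HSV); P=world('top',d,d>0)
cv2.imwrite('pics/t6c.png',cv2.resize(p[60:290,100:400,::-1],None,fx=2.6,fy=2.6,interpolation=cv2.INTER_CUBIC))
print(robot.get_obs()['eef_pos'],robot.get_obs()['ee_rot'])
E
```

```text
top camera 0.95 z [ 6.3 24.6 29.9] 724 c,w,l,yaw [ 457.  -152.4] 59.1 96.4 -3.5 mean [ 456.  -152.1]
top panel_brush 0.59 z [ 0.7  6.1 11.6] 2015 c,w,l,yaw [ 621.5 -194.4] 102.6 168.3 -0.9 mean [ 619.5 -194.5]
top brush 0.65 z [16.1 23.6 29.4] 160 c,w,l,yaw [651.4 183.3] 24.1 136.8 -17.3 mean [641.2 150.8]
top panel_tin 0.82 z [-0.1  5.9 18.9] 743 c,w,l,yaw [638.6 190.7] 103.2 173.7 -14.1 mean [631.3 159.3]
[0.65044453 0.16668898 0.08617548] [-1.79980809e+02  2.35325000e-02  7.49559960e+01]
```

View pics/t6c.png

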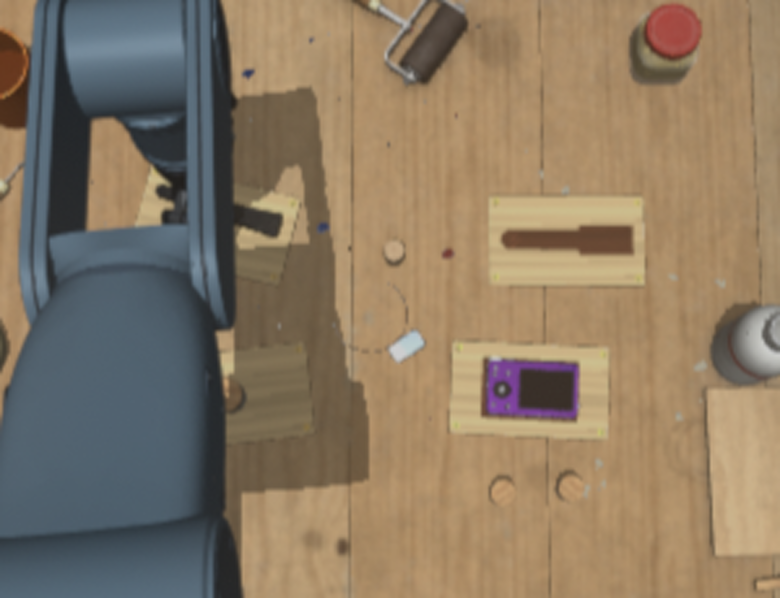

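The camera lies inside its rectangle on panel_camera, with an even rim at (487..578, 358..418). The free brush outline at (503..633, 240) has its broad end right, towards -y. Next is the brush grasp; I'll measure the brush outline in the same turn.

Call:
step_arm(deltas=[[-2, -6, 40, 0, 0, 0, 1], [-2, -6, 80, 0, 0, 0, 1], [-2, -6, 110, 0, 0, 0, 1], [-2, -6, 110, 0, 0, 0, 1], [-2, -6, 110, 0, 0, 0, 0], [-2, -6, 110, 0, 0, 0, 0], [-2, -6, 110, 0, 0, 0, 0], [-2, -6, 110, 0, 0, 0, 0], [-2, -6, 110, 0, 0, 0, 0], [-2, -6, 110, 0, 0, 0, 0], [-2, -6, 110, 0, 0, 0, 0]], grip_force=35)

```text
clock: 16.65
eef_pos: [0.6457, 0.1678, -0.0222]
ee_rot: [179.9, -0.0, 75.1]
contact_force: [-0.5, -0.8, 6.4]
grip_width: 0.0206
finger_force: 34.4
```

```bash
cat >> h.py <<'E'
def outline(p,d,cx,cy,r,n='top'):
    L=cv2.cvtColor(cv2.GaussianBlur(p,(3,3),0),cv2.COLOR_RGB2GRAY); P=world(n,np.where(d>0,d,1),np.ones(d.shape,bool)).reshape(*d.shape,3)
    k=(abs(P[...,0]-cx)<r[0])&(abs(P[...,1]-cy)<r[1])&(L<110)
    N,l,s,_=cv2.connectedComponentsWithStats(k.astype(np.uint8)); i=1+np.argmax(s[1:,4])
    Q=P[l==i]; print('outline',len(Q),*rect(Q),'mean',Q.mean(0).round(4)); return Q
E
python3 - <<'E'
from h import *
p,d=snapshot('top')
outline(p,d,.62,-.195,(.04,.08))
E
```

```text
outline 388 [ 623.1 -194. ] 28.1 139.0 -0.5 mean [ 0.6217 -0.2031  0.0066]
```

Call:
step_arm(deltas=[[0, 0, -40, 0, 0, 0, 0], [0, 0, -80, 0, 0, 0, 0], [0, 0, -80, 0, 0, 0, 0], [0, 0, -80, 0, 0, 0, 0]])

```text
clock: 17.1
eef_pos: [0.6454, 0.1679, 0.0577]
ee_rot: [179.8, -0.1, 75.1]
contact_force: [0.4, 0.0, -0.9]
grip_width: 0.0205
finger_force: 34.7
```

```bash
python3 - <<'E'
from h import *
p,d=save('side','s7.png')
cv2.imwrite('pics/s7c.png',cv2.resize(p[60:230,200:400,::-1],None,fx=3.5,fy=3.5,interpolation=cv2.INTER_CUBIC))
meas('side','brush',d,.05,.15)
for q in('brush','brush_head'):print(q,[(m['at'].round(3) if hasattr(m['at'],'round') else m['at'],m['score']) for m in mark_of('side',q)])
print(robot.get_obs()['eef_pos'],robot.get_obs()['ee_rot'])
E
```

```text
side brush 0.66 z [ 86.5 100.6 102.4] 212 c,w,l,yaw [646.8 178.5] 22.4 134.0 -14.0 mean [643.1 160. ]
brush [([0.6512, 0.1803, 0.0872], 0.78)]
brush_head [([0.6372, 0.1466, 0.097], 0.8)]
[0.64323019 0.16760869 0.05431334] [-1.79826352e+02  6.41308423e-02  7.50454763e+01]
```

View pics/s7c.png

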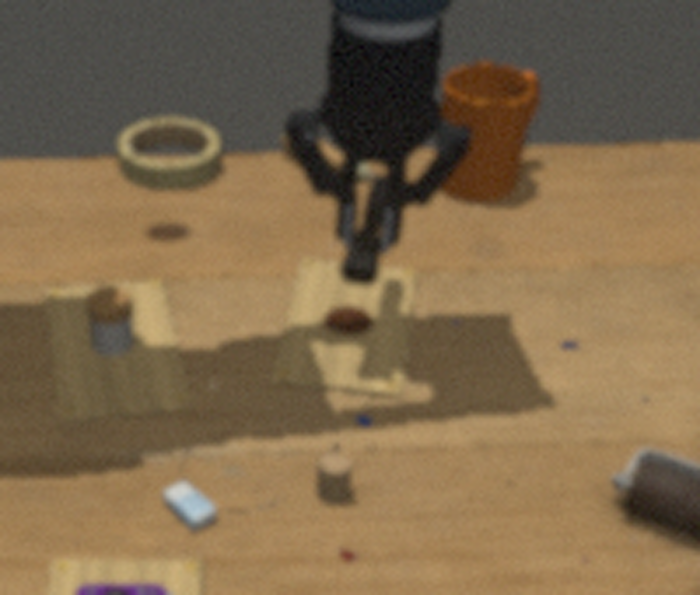

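The brush is held level with its head toward -y at (360,270), and the tin disc is visible at (348,318). I'll carry the brush to its panel.

Call:
step_arm(deltas=[[-373, 76, 0, 0, 0, -0.247, 0], [-373, 76, 0, 0, 0, -0.247, 0], [-373, 76, 0, 0, 0, -0.247, 0], [-373, 76, 0, 0, 0, -0.247, 0], [-373, 76, 0, 0, 0, -0.247, 0], [-373, 76, 0, 0, 0, -0.247, 0], [-373, 76, 0, 0, 0, -0.247, 0], [-373, 76, 0, 0, 0, -0.247, 0], [-373, 76, 20, 0, 0, -0.247, 0], [-373, 76, 40, 0, 0, -0.247, 0], [-373, 76, 60, 0, 0, -0.247, 0], [-373, 76, 60, 0, 0, -0.247, 0]])

```text
clock: 18.5
eef_pos: [0.6184, -0.2108, -0.0085]
ee_rot: [-179.6, -0.2, 89.2]
contact_force: [-0.5, -0.5, -0.2]
grip_width: 0.0205
finger_force: 34.7
```

Call:
step_arm(deltas=[[0, 0, 0, 0, 0, 0, 0], [0, 0, 0, 0, 0, 0, 0]])

```text
clock: 18.7
eef_pos: [0.6224, -0.2124, -0.0032]
ee_rot: [179.9, 0.0, 89.2]
contact_force: [0.2, 0.2, -0.4]
grip_width: 0.0203
finger_force: 34.7
```

Call:
step_arm(deltas=[[0, -1, 10, 0, 0, 0, 0], [0, -1, 18, 0, 0, 0, 0], [0, -1, 19, 0, 0, 0, 0], [0, -1, 19, 0, 0, 0, 0], [0, -1, 19, 0, 0, 0, 0.6], [0, -1, 19, 0, 0, 0, 1], [0, -1, 19, 0, 0, 0, 1], [0, -1, 19, 0, 0, 0, 1], [0, -1, -30, 0, 0, 0, 1], [0, -1, -80, 0, 0, 0, 1], [100, -80, -80, 0, 0, 0, 1], [200, -150, -80, 0, 0, 0, 1]])

```text
clock: 19.9
eef_pos: [0.5627, -0.1329, 0.0783]
ee_rot: [179.7, 0.1, 89.1]
contact_force: [-0.3, 1.7, -0.5]
grip_width: 0.0851
finger_force: 0.0
```

Call:
step_arm(deltas=[[280, -90, 0, 0, 0, 0, 1], [280, -90, 0, 0, 0, 0, 1], [280, -90, 0, 0, 0, 0, 1], [280, -90, 0, 0, 0, 0, 1], [280, -90, 0, 0, 0, 0, 1], [280, -90, 0, 0, 0, 0, 1], [280, -90, 0, 0, 0, 0, 1], [280, -90, 0, 0, 0, 0, 1]])

```text
clock: 20.7
eef_pos: [0.475, 0.1503, 0.0762]
ee_rot: [180.0, 0.0, 89.4]
contact_force: [0.0, -0.0, 0.4]
grip_width: 0.085
finger_force: 0.0
```

```bash
python3 - <<'E'
from h import *
p,d=save('top','t8.png')
meas('top','brush',d,.015,.035); meas('top','panel_brush',d,-.004,.012); meas('top','panel_tin',d,-.004,.012)
meas('top','small_tin',d,.02,.07)
outline(p,d,.637,.19,(.035,.035)); outline(p,d,.622,-.195,(.04,.08))
p2,d2=snapshot('side'); meas('side','small_tin',d2,.02,.07); outline(p2,d2,.637,.187,(.03,.03),'side')
cv2.imwrite('pics/t8c.png',cv2.resize(p[60:290,100:400,::-1],None,fx=2.6,fy=2.6,interpolation=cv2.INTER_CUBIC))
print(robot.get_obs()['eef_pos'],robot.get_obs()['ee_rot'])
E
```

```text
top brush 0.84 z [10.1 23.2 28.6] 337 c,w,l,yaw [ 618.9 -194.4] 24.0 137.0 -1.7 mean [ 618.  -201.8]
top panel_brush 0.83 z [ 0.5  6.3 20.8] 1634 c,w,l,yaw [ 618.7 -192.6] 103.2 169.7 -2.5 mean [ 618.9 -188.3]
top panel_brush 0.28 z [ 7.4 24.8 30.6] 23 c,w,l,yaw [ 478.7 -157.3] 26.0 99.5 -11.1 mean [ 485.9 -158.4]
top panel_tin 0.65 z [ 0.1  6.1 12.1] 1609 c,w,l,yaw [641. 188.] 103.0 175.5 -16.2 mean [646.3 185.9]
outline 129 [638.8 190.2] 34.7 36.3 -88.9 mean [0.6393 0.1906 0.0062]
outline 445 [ 620.8 -193.7] 30.8 139.0 -0.1 mean [ 0.6182 -0.2009  0.0196]
side small_tin 0.81 z [ 3.  28.1 31.9] 140 c,w,l,yaw [ 354.  -193.3] 24.2 25.5 -30.3 mean [ 354.4 -195.2]
side small_tin 0.71 z [ 2.5 27.6 31.5] 106 c,w,l,yaw [ 349.9 -124.1] 22.8 23.4 -85.8 mean [ 349.7 -126. ]
side small_tin 0.67 z [ 2.8 33.7 47.3] 176 c,w,l,yaw [448.5 165.6] 34.4 36.3 25.5 mean [449.3 159.2]
outline 76 [639.9 189.7] 32.0 33.8 -87.3 mean [0.6404 0.1894 0.0034]
[0.4756521  0.14824415 0.07600034] [-1.79996115e+02  4.83904564e-03  8.90782872e+01]
```

View pics/t8c.png

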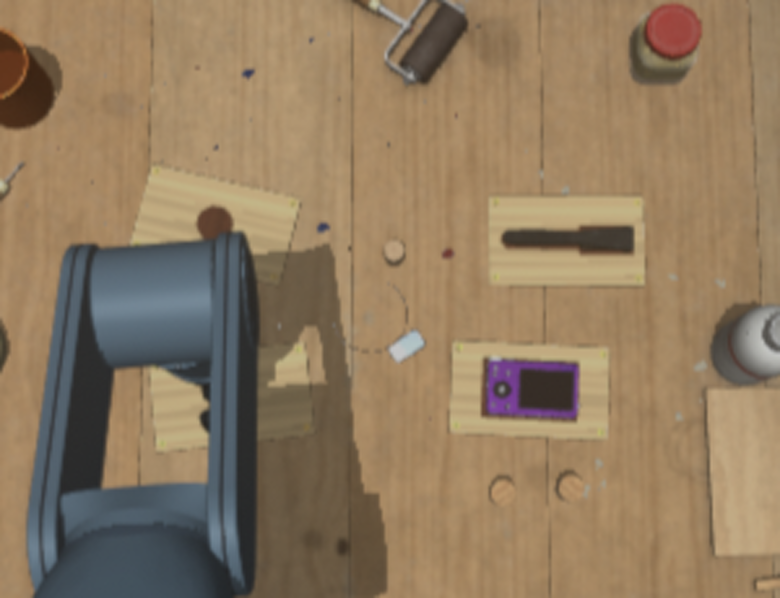

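The brush lies on its outline, broad end right, at (503..634, 239). Allowing for parallax it is about 3 mm low in x, and I'll fix that after the tin. The tin disc on panel_tin is free at (214,223), which measures about (639,190). Grasp the tin.

Call:
step_arm(deltas=[[21, -26, 0, 0, 0, 0, 1], [21, -26, 0, 0, 0, 0, 1], [21, -26, 40, 0, 0, 0, 1], [21, -26, 80, 0, 0, 0, 1], [21, -26, 95, 0, 0, 0, 1], [21, -26, 95, 0, 0, 0, 0], [21, -26, 95, 0, 0, 0, 0], [21, -26, 95, 0, 0, 0, 0], [21, -26, 95, 0, 0, 0, 0], [21, -26, 95, 0, 0, 0, 0], [21, -26, 95, 0, 0, 0, 0], [21, -26, 95, 0, 0, 0, 0]], grip_force=30)

```text
clock: 22.25
eef_pos: [0.451, 0.1708, -0.0175]
ee_rot: [179.8, -0.0, 89.2]
contact_force: [0.5, -1.6, 7.5]
grip_width: 0.0346
finger_force: 29.8
```

Call:
step_arm(deltas=[[0, 0, -40, 0, 0, 0, 0], [0, 0, -60, 0, 0, 0, 0], [23, 189, -60, 0, 0, 0, 0], [23, 189, -60, 0, 0, 0, 0], [23, 189, -60, 0, 0, 0, 0], [23, 189, -60, 0, 0, 0, 0], [23, 189, -60, 0, 0, 0, 0], [23, 189, -30, 0, 0, 0, 0], [23, 189, -10, 0, 0, 0, 0], [23, 189, -8, 0, 0, 0, 0], [23, 189, -8, 0, 0, 0, 0], [23, 189, -8, 0, 0, 0, 0]])

```text
clock: 23.45
eef_pos: [0.6395, 0.1913, -0.0094]
ee_rot: [179.9, -0.0, 89.2]
contact_force: [0.1, 0.1, 0.0]
grip_width: 0.0348
finger_force: 30.4
```

```bash
python3 - <<'E'
from h import *
p,d=save('side','s9.png'); meas('side','small_tin',d,.02,.07)
for i in range(3): print(robot.get_obs()['eef_pos'].round(4)); p,d=snapshot('top')
meas('top','brush',d,.015,.035); meas('top','panel_brush',d,-.004,.012)
outline(p,d,.622,-.195,(.04,.08))
E
```

```text
side small_tin 0.8 z [14.6 44.3 55.3] 184 c,w,l,yaw [638.5 183.6] 32.9 33.1 89.5 mean [637.5 177.4]
side small_tin 0.49 z [-4.  25.8 31.6] 153 c,w,l,yaw [ 353.  -193.3] 25.8 26.9 80.9 mean [ 353.9 -194.9]
side small_tin 0.46 z [ 0.8 27.3 31.8] 118 c,w,l,yaw [ 347.4 -123.1] 23.7 25.2 24.5 mean [ 348.8 -125.3]
[ 0.6398  0.1913 -0.0092]
[ 0.6397  0.1913 -0.0093]
[ 0.6395  0.1912 -0.0096]
top brush 0.89 z [ 4.4 23.  28.7] 338 c,w,l,yaw [ 617.6 -194.6] 24.7 137.5 -0.0 mean [ 618.1 -201.6]
top panel_brush 0.6 z [ 0.6  6.3 16.3] 1655 c,w,l,yaw [ 621.4 -193.5] 100.8 171.2 -0.0 mean [ 619.3 -191.1]
outline 426 [ 620.6 -193.6] 31.4 139.5 0.4 mean [ 0.6183 -0.202   0.02  ]
```

Call:
step_arm(deltas=[[-1, 0, 5, 0, 0, 0, 0], [-1, 0, 8, 0, 0, 0, 0], [-1, 0, 8, 0, 0, 0, 0], [-1, 0, 8, 0, 0, 0, 0.6], [-1, 0, 8, 0, 0, 0, 1], [-1, 0, 8, 0, 0, 0, 1], [-1, 0, 8, 0, 0, 0, 1], [-1, 0, 8, 0, 0, 0, 1], [-1, 0, -40, 0, 0, 0, 1], [-1, 0, -90, 0, 0, 0, 1], [-100, -100, -90, 0, 0, 0, 1], [-200, -150, -90, 0, 0, 0, 1]])

```text
clock: 25.0
eef_pos: [0.5747, 0.1153, 0.0814]
ee_rot: [179.7, -0.0, 89.4]
contact_force: [0.7, -1.5, -1.1]
grip_width: 0.0854
finger_force: 0.0
```

Call:
step_arm(deltas=[[-60, -60, 0, 0, 0, 0, 1], [-60, -60, 0, 0, 0, 0, 1], [-60, -60, 0, 0, 0, 0, 1], [-60, -60, 0, 0, 0, 0, 1]])

```text
clock: 25.4
eef_pos: [0.513, 0.0552, 0.0796]
ee_rot: [179.9, -0.0, 89.1]
contact_force: [-0.2, 0.1, 0.2]
grip_width: 0.0855
finger_force: 0.0
```

```bash
python3 - <<'E'
from h import *
p,d=save('top','t10.png')
meas('top','small_tin',d,.035,.07); meas('top','panel_tin',d,-.004,.012); meas('top','brush',d,.015,.035);meas('top','panel_brush',d,-.004,.012)
cv2.imwrite('pics/t10c.png',cv2.resize(p[60:290,100:400,::-1],None,fx=2.6,fy=2.6,interpolation=cv2.INTER_CUBIC))
p,d=save('side','s10.png'); meas('side','small_tin',d,.02,.07); meas('side','brush',d,.015,.035)
print(robot.get_obs()['eef_pos'])
E
```

```text
top small_tin 0.48 z [  2.7  48.9 515.4] 49 c,w,l,yaw [639.5 198. ] 15.7 29.9 78.2 mean [639.  197.1]
top panel_tin 0.97 z [ 0.4  6.1 11.8] 789 c,w,l,yaw [652.1 237.2] 76.2 103.2 76.1 mean [649.7 238. ]
top brush 0.79 z [ 4.7 23.2 28.9] 333 c,w,l,yaw [ 617.9 -194.3] 24.4 137.4 -1.0 mean [ 617.8 -201. ]
top panel_brush 0.92 z [-0.5  6.2 20.8] 1712 c,w,l,yaw [ 620.5 -195.2] 104.8 171.0 -1.0 mean [ 618.8 -191.3]
side small_tin 0.64 z [-0.  27.9 31.9] 148 c,w,l,yaw [ 353.9 -193.1] 25.9 26.0 70.9 mean [ 353.7 -194.9]
side small_tin 0.59 z [ 8.2 36.9 47.2] 134 c,w,l,yaw [636.7 182.1] 27.6 32.6 -4.8 mean [635.9 176.3]
side small_tin 0.59 z [ 2.2 27.2 31.5] 113 c,w,l,yaw [ 348.1 -123.6] 24.1 24.2 -53.3 mean [ 348.7 -125.7]
side brush 0.92 z [15.2 21.2 23.7] 500 c,w,l,yaw [ 622.5 -196.9] 23.3 139.8 -3.2 mean [ 619.8 -209.6]
[0.51302608 0.05620268 0.07884581]
```

View pics/t10c.png

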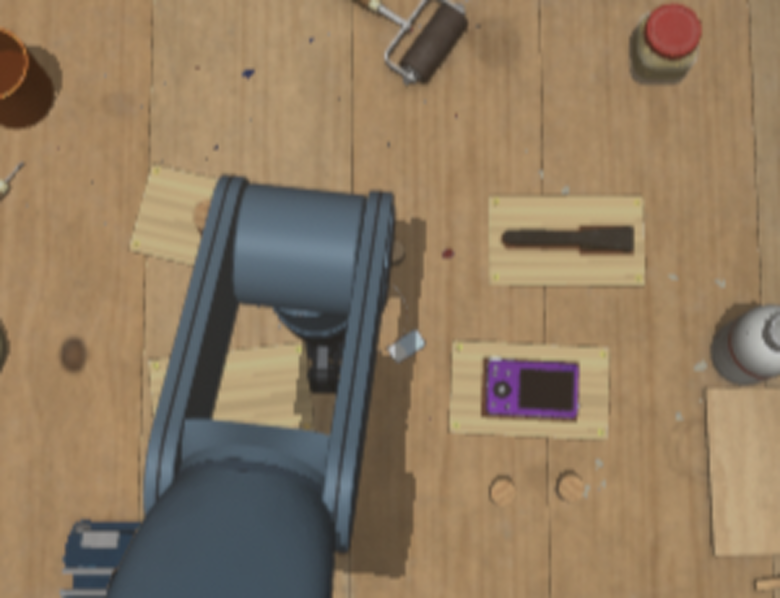

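The tin top is half hidden at (203,215). The brush centre is about 3 mm short in x relative to its panel (617.9 against 620.8), so I'll regrip it and shift it +3 mm.

Call:
step_arm(deltas=[[-267, 112, 0, 0, 0, 0, 1], [-267, 112, 0, 0, 0, 0, 1], [-267, 112, 0, 0, 0, 0, 1], [-267, 112, 0, 0, 0, 0, 1], [-267, 112, 0, 0, 0, 0, 1], [-267, 112, 0, 0, 0, 0, 1], [-267, 112, 0, 0, 0, 0, 1], [-267, 112, 0, 0, 0, 0, 1], [-267, 112, 40, 0, 0, 0, 1], [-267, 112, 60, 0, 0, 0, 1], [-267, 112, 60, 0, 0, 0, 1]], grip_force=30)

```text
clock: 26.9
eef_pos: [0.6179, -0.2094, 0.0155]
ee_rot: [-179.6, -0.2, 89.3]
contact_force: [0.1, 0.6, -1.7]
grip_width: 0.0854
finger_force: 0.0
```

```bash
python3 - <<'E'
from h import *
p,d=save('top','t11.png')
print(robot.get_obs()['eef_pos'],robot.get_obs()['ee_rot'])
meas('top','small_tin',d,.035,.07); meas('top','panel_tin',d,-.004,.012)
cv2.imwrite('pics/t11c.png',cv2.resize(p[110:190,135:235,::-1],None,fx=7,fy=7,interpolation=cv2.INTER_CUBIC))
E
```

```text
[ 0.6194102  -0.21039025  0.01766792] [-1.79778227e+02 -1.30460767e-01  8.92938923e+01]
top small_tin 0.68 z [ 4.3 48.1 53. ] 142 c,w,l,yaw [636.2 187.4] 33.1 34.1 -45.7 mean [635.5 187. ]
top panel_tin 0.67 z [ 0.7  6.1 11.5] 1814 c,w,l,yaw [638.5 189.8] 101.2 170.6 -12.7 mean [636.6 188.9]
```

View pics/t11c.png

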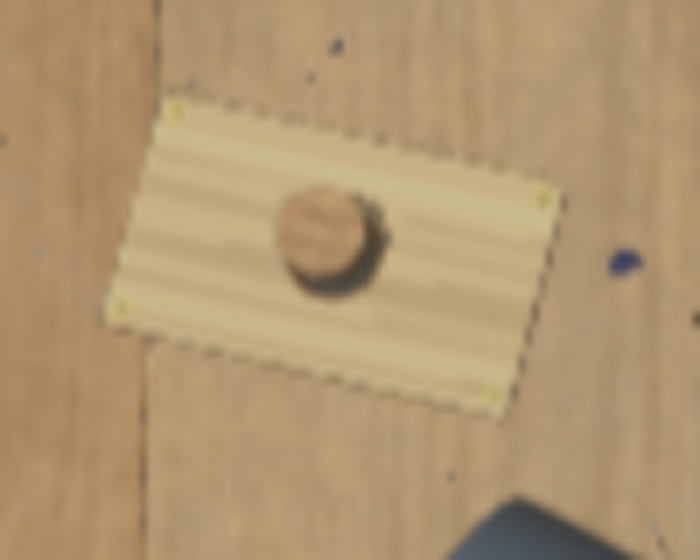

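The tin sits about 3 mm short in both x and y: (635.8,187.2) against the disc at (639,190.3). I'll correct that after the brush.

Call:
step_arm(deltas=[[0, 0, 20, 0, 0, 0, 1], [0, 0, 41, 0, 0, 0, 1], [0, 0, 41, 0, 0, 0, 1], [0, 0, 41, 0, 0, 0, 0], [0, 0, 41, 0, 0, 0, 0], [0, 0, 41, 0, 0, 0, 0], [0, 0, 41, 0, 0, 0, 0], [0, 0, 41, 0, 0, 0, 0], [0, 0, 41, 0, 0, 0, 0], [0, 0, 41, 0, 0, 0, 0], [0, 0, 41, 0, 0, 0, 0]])

```text
clock: 28.15
eef_pos: [0.6215, -0.2131, -0.0209]
ee_rot: [179.9, 0.0, 89.2]
contact_force: [-1.2, 0.1, 5.9]
grip_width: 0.021
finger_force: 30.2
```

Call:
step_arm(deltas=[[0, 0, -5, 0, 0, 0, 0], [0, 3, -5, 0, 0, 0, 0], [0, 3, -5, 0, 0, 0, 0], [0, 3, 0, 0, 0, 0, 0], [0, 3, 0, 0, 0, 0, 0], [0, 3, 0, 0, 0, 0, 0.6], [0, 3, 0, 0, 0, 0, 1], [0, 3, 0, 0, 0, 0, 1], [0, 3, 0, 0, 0, 0, 1], [0, 3, -40, 0, 0, 0, 1], [0, 3, -90, 0, 0, 0, 1], [0, 3, -100, 0, 0, 0, 1]])

```text
clock: 29.35
eef_pos: [0.6275, -0.2147, 0.0844]
ee_rot: [179.5, 0.3, 89.2]
contact_force: [0.3, -0.3, 0.7]
grip_width: 0.0855
finger_force: 0.0
```

Call:
step_arm(deltas=[[400, 15, 0, 0, 0, 0, 1], [400, 15, 0, 0, 0, 0, 1], [400, 15, 0, 0, 0, 0, 1], [400, 15, 0, 0, 0, 0, 1], [400, 15, 0, 0, 0, 0, 1], [400, 15, 0, 0, 0, 0, 1], [400, 15, 0, 0, 0, 0, 1], [400, 15, 0, 0, 0, 0, 1], [400, 15, 0, 0, 0, 0, 1], [400, 15, 0, 0, 0, 0, 1], [400, 15, 0, 0, 0, 0, 1], [400, 15, 0, 0, 0, 0, 1]])

```text
clock: 30.55
eef_pos: [0.6447, 0.1851, 0.0779]
ee_rot: [-180.0, 0.0, 89.1]
contact_force: [-0.2, 0.6, 1.0]
grip_width: 0.0853
finger_force: 0.0
```

```bash
python3 - <<'E'
from h import *
p,d=save('top','t12.png')
print(robot.get_obs()['eef_pos'],robot.get_obs()['ee_rot'])
for i in range(2): meas('top','brush',d,.015,.035); meas('top','panel_brush',d,-.004,.012)
E
```

```text
[0.64475943 0.18501931 0.07800262] [-1.79986694e+02  1.82276128e-02  8.90696263e+01]
top brush 0.81 z [ 8.  23.1 28.6] 341 c,w,l,yaw [ 623.  -195.6] 26.5 134.6 -1.4 mean [ 621.8 -202.4]
top panel_brush 0.94 z [ 1.2  6.2 11.6] 1632 c,w,l,yaw [ 620.1 -194.1] 100.2 168.1 -0.7 mean [ 618.2 -190.9]
top brush 0.81 z [ 8.  23.1 28.6] 341 c,w,l,yaw [ 623.  -195.6] 26.5 134.6 -1.4 mean [ 621.8 -202.4]
top panel_brush 0.94 z [ 1.2  6.2 11.6] 1632 c,w,l,yaw [ 620.1 -194.1] 100.2 168.1 -0.7 mean [ 618.2 -190.9]
```

The brush mean is now (621.8,-202.4) against the outline's (621.7,-203.1), which is a match. Now the same fix for the tin.

Call:
step_arm(deltas=[[5, -5, 0, 0, 0, 0, 1], [5, -5, 40, 0, 0, 0, 1], [5, -5, 80, 0, 0, 0, 1], [5, -5, 96, 0, 0, 0, 1], [5, -5, 96, 0, 0, 0, 1], [5, -5, 96, 0, 0, 0, 0], [5, -5, 96, 0, 0, 0, 0], [5, -5, 96, 0, 0, 0, 0], [5, -5, 96, 0, 0, 0, 0], [5, -5, 96, 0, 0, 0, 0], [5, -5, 96, 0, 0, 0, 0], [5, -5, 96, 0, 0, 0, 0]])

```text
clock: 32.0
eef_pos: [0.6409, 0.1921, -0.0159]
ee_rot: [179.8, -0.0, 89.2]
contact_force: [-0.4, 0.9, 6.0]
grip_width: 0.0345
finger_force: 29.4
```

Call:
step_arm(deltas=[[0, 0, -5, 0, 0, 0, 0], [3, 3, -5, 0, 0, 0, 0], [3, 3, -5, 0, 0, 0, 0], [3, 3, 0, 0, 0, 0, 0], [3, 3, 0, 0, 0, 0, 0]])

```text
clock: 32.5
eef_pos: [0.6435, 0.1951, -0.0166]
ee_rot: [179.9, -0.0, 89.2]
contact_force: [-2.6, 0.5, 9.4]
grip_width: 0.0346
finger_force: 30.8
```

Call:
step_arm(deltas=[[0, 0, 0, 0, 0, 0, 0.6], [0, 0, 0, 0, 0, 0, 1], [0, 0, 0, 0, 0, 0, 1], [0, 0, 0, 0, 0, 0, 1], [0, 0, -40, 0, 0, 0, 1], [0, 0, -90, 0, 0, 0, 1], [-50, -50, -110, 0, 0, 0, 1], [-200, -120, -150, 0, 0, 0, 1], [-200, -120, -150, 0, 0, 0, 1], [-300, -120, -150, 0, 0, 0, 1], [-300, -120, -150, 0, 0, 0, 1], [-300, -120, -150, 0, 0, 0, 1]])

```text
clock: 33.7
eef_pos: [0.5261, -0.0705, 0.1282]
ee_rot: [180.0, 0.0, 89.2]
contact_force: [0.1, -1.1, -0.5]
grip_width: 0.0853
finger_force: 0.0
```

```bash
python3 - <<'E'
from h import *
p,d=save('top','t13.png')
print(robot.get_obs()['eef_pos'])
meas('top','small_tin',d,.035,.07); meas('top','panel_tin',d,-.004,.012); meas('top','brush',d,.015,.035);meas('top','camera',d,.018,.04);meas('top','cork',d,.02,.05);meas('top','eraser',d,.005,.05)
cv2.imwrite('pics/t13c.png',cv2.resize(p[60:290,100:400,::-1],None,fx=2.6,fy=2.6,interpolation=cv2.INTER_CUBIC))
p,d=save('side','s13.png'); meas('side','small_tin',d,.02,.07); meas('side','brush',d,.015,.035)
E
```

```text
[ 0.52550584 -0.07823078  0.1291441 ]
top small_tin 0.64 z [ 5.2 47.6 54. ] 140 c,w,l,yaw [639.9 190.8] 33.3 34.9 -23.3 mean [639.3 190.3]
top panel_tin 0.9 z [-0.8  6.  11.6] 1958 c,w,l,yaw [640.3 191.5] 107.8 176.3 -14.0 mean [637.8 188.6]
top panel_tin 0.32 z [ 1.   6.2 11.6] 2007 c,w,l,yaw [449.  168.6] 99.5 169.3 6.6 mean [449.4 172.1]
top brush 0.52 z [ 8.6 23.4 30.2] 154 c,w,l,yaw [ 620.8 -237.4] 25.5 51.1 3.0 mean [ 621.3 -238.3]
top camera 0.82 z [14.7 24.7 30.7] 402 c,w,l,yaw [ 456.4 -153.4] 56.9 97.5 -4.6 mean [ 455.4 -167.2]
top eraser 0.66 z [ 6.5 13.3 17.5] 100 c,w,l,yaw [503.  -19.4] 21.1 37.7 34.5 mean [502.  -19.6]
side small_tin 0.66 z [-1.8 27.4 31.8] 151 c,w,l,yaw [ 353.9 -193.5] 25.5 25.9 9.3 mean [ 354.1 -194.8]
side small_tin 0.45 z [ 0.1 26.3 31.8] 126 c,w,l,yaw [ 348.9 -122.7] 25.2 25.5 -2.2 mean [ 349.1 -124.6]
side brush 0.84 z [13.7 21.3 23.5] 522 c,w,l,yaw [ 626.1 -199.1] 24.6 135.9 -3.9 mean [ 622.8 -213.6]
```

View pics/t13c.png

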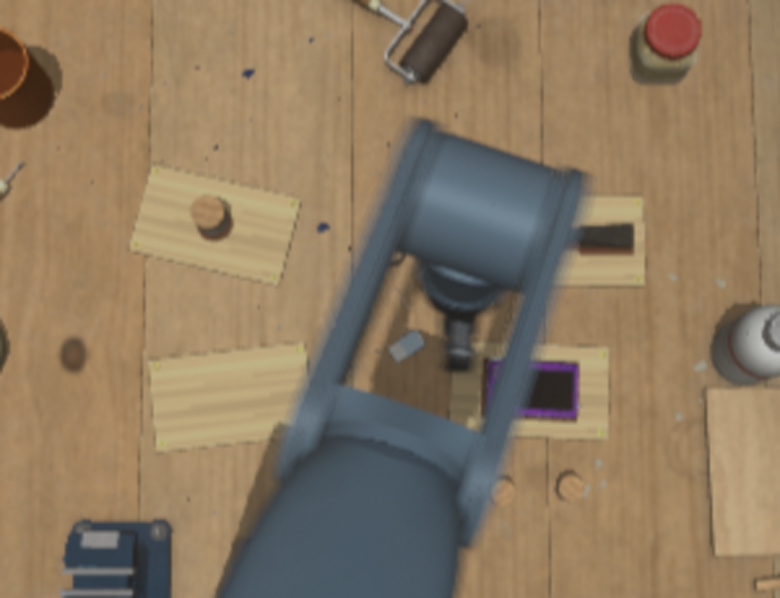

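The tin is now on its disc (639.5,190.5), the brush and camera are in place, the cork and eraser are undisturbed, and the arm is clear of everything. Handing in.

```bash
python3 -c "
from workcell import robot
print(robot.close_job())"
```

```text
the job is handed in; nothing more can be done
None
```

The job is handed in: by the top camera, the brush, tin and camera each sit within about 2 mm of the centre of their own outline, with the cork and eraser untouched and about 34 s on the clock.

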